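# Put the stray spanner away, then gather the nuts in a corner of the parts drawer

### The job

Take the spanner that was left lying across the parts drawer and lay it down, without dropping it, in the free strip of the steel tray: flat on the tray's bottom, parallel to the two spanners there, with its open jaws pointing the same way as theirs. Then pick that drawer up, tilt it so that all three loose nuts slide together into its front corner on the left as you face the pull, and finish still holding it in the gripper: motionless, clearly tilted with that corner lowest, and well clear of the bench (10 cm or more under the corner) with nothing else propping it. Leave all the other things where they are.

Things in the scene. Friction and masses are not known exactly. Their poses are not given: they have to be found in the camera images.
- drawer: open smoky-clear plastic drawer, loose on the bench, holding three nuts, the stray spanner across its rims. 150 (x) x 66 (y) x 48 mm high, walls and floor 2.5 mm, plus a 3 mm front plate with a small pull at -x, reaching 91 mm from the middle. About 75 g empty. Grip it across its width. Origin: centre of its underside; +x to the back, z up; facing the pull, +y is on your left
- drawer_corner (a point): the corner in which the nuts must gather: the front left inner corner of the drawer's floor (drawer frame x -72.5, y +30.5, z +2.5 mm)
- nut1: loose steel M10 hexagon nut in the drawer, 17 mm across flats (19.6 over corners), 8 mm high, 12 g, lying flat; origin: centre of its underside. The nuts are slippery on the plastic: they begin to slide when the floor slopes by about 12 to 18 degrees
- nut2: loose steel M10 hexagon nut in the drawer, 17 mm across flats (19.6 over corners), 8 mm high, 12 g, lying flat; origin: centre of its underside. The nuts are slippery on the plastic: they begin to slide when the floor slopes by about 12 to 18 degrees
- nut3: loose steel M10 hexagon nut in the drawer, 17 mm across flats (19.6 over corners), 8 mm high, 12 g, lying flat; origin: centre of its underside. The nuts are slippery on the plastic: they begin to slide when the floor slopes by about 12 to 18 degrees
- nut1_mid (a point): centre of nut1
- nut2_mid (a point): centre of nut2
- nut3_mid (a point): centre of nut3
- spanner: the stray steel combination spanner, 200 mm long, lying flat across the drawer's long rims, underside 48 mm above the bench. Shank 14 mm wide (y), 7 mm thick; ring 27 mm across, 9 mm thick at the -x end, open jaws 36 mm across at the +x end; 120 g, balanced near its middle. Origin: centre of its underside; x points to the jaws, z up
- spanner_jaw (a point): point of the stray spanner 85 mm from its middle towards the open jaws, 3.5 mm above its underside
- spanner_ring (a point): point of the stray spanner 85 mm from its middle towards the ring, 3.5 mm above its underside
- tray: shallow grey steel tray with a black mat, fixed to the bench, 260 (x) x 200 (y) mm, rim 16 mm high, walls and bottom 3 mm. Two spanners lie in it along x, jaws to +x, one near y = +52 mm and one near y = 0; the free strip for the stray spanner runs along x around y = -52 mm. Origin: centre of its underside, z up
- spanner_a: spanner like the stray one but 215 mm long, in the tray near y = +52 mm, jaws to the tray's +x; leave it. Origin: centre of its underside, x to the jaws
- spanner_b: spanner like the stray one but 185 mm long, in the middle of the tray, jaws to the tray's +x; leave it. Origin: centre of its underside, x to the jaws
- spare_drawer: empty drawer of the same kind and size, nothing on it; leave it. Origin: centre of the underside of its box
- spray_can: upright spray can, blue with a yellow band, 67 mm across, 192 mm high; leave it. Origin: centre of its underside
- paint_tin: closed round paint tin, 103 mm across, 111 mm high; leave it. Origin: centre of its underside
- screw_jar: glass jar of screws with a white lid, 72 mm across, 108 mm high; leave it. Origin: centre of its underside
- hammer: ball-peen hammer lying flat, 230 mm long, wooden handle, head 75 mm across towards its +x, about 30 mm high; leave it. Origin: under its head
Things that resemble listed ones, but are neither listed nor needed, are in the scene too. What is shaped like the drawer but orange is not meant.

How it is judged:
By the outcome, as a careful person would: the job done as asked, in the order asked, and still so for the second after the job is handed in, while the arm keeps its last pose, push and grip.
It also fails if it takes over 64 s, if anything falls off the work surface, if the arm or the gripper's body presses on something with over 40 N, if the wrist force passes 120 N, or if a joint passes its speed limit or range.

### The arm

A 6-joint arm with a two-finger parallel gripper is mounted at the origin on the work surface. World frame = base frame: x ahead of the robot, y to its left, z up, the work surface at z = 0. Lengths are in m, angles in rad, forces in N, time in s.
With the tool pointing down it reaches from about 0.375 to 0.9 m from the base axis. Payload 3.1 kg.
Tool frame: the origin (TCP) lies at the very end of the fingers, on their centre line; the grasp point (between the pads) lies 19 mm behind it; z points along the fingers, y is the line along which they close (so a half turn about z gives the same grasp; the last joint's range is limited). The gripper opens to 85 mm and grips with 20 to 120 N. Pads are 22 mm wide; open, the fingers measure 114 mm over their backs; the gripper's body (76 mm by 85 mm) begins 54 mm behind the grasp point. The pads swing forward as they close: fully open they stand 13 mm farther back than shut.
Start: joints at [1.079, 0.527, 1.433, -0, 1.181, -0.178], TCP at [0.193, 0.594, 0.231] pointing down, gripper open.
Joint ranges: [-3.08, 3.08], [-0.75, 2.2], [0.22, 2.44], [-1.43, 4.57], [0, 2.65], [-2.85, 2.85]. Speed limits (rad/s): [2.79, 2.79, 3.14, 3.14, 3.14, 3.14].

### API

Orientations are given as a unit quaternion [x, y, z, w].
In Python, from station import sense, snapshot, camera_params, sign_off gives the robot as it stands.
- The arm moves only by the shell command python3 -m handwheel 'ROWS' [OPENING] [FORCE]. ROWS is JSON, a list that holds one entry, the list of rows, each a list of 4 numbers: the shift along the tool's x, y, z in units of 25 mm (1.0 is 25 mm), then the turn about the tool's z in units of 6 degrees (1.0 is 6 degrees). A call has 1 to 20 rows; each row shifts and turns the commanded pose from where the row before left it, along the tool's axes as they then stand; what a row does not reach is not made up. A row lasts 1/8 s, in which the tool goes at most 62.5 mm and 10.7 degrees, less where a joint would pass 70% of its speed; a pose out of reach is approached as far as the arm can. A call is refused whole if a number of a shift passes 1 or a number of a turn 1, either way. A call with a gripper value outside its range is refused whole. OPENING is the finger opening in mm, from 0 to 85.4, set as the call begins (- or left out, the last holds). The fingers move at their own pace and stop on an object; FORCE is the grip in N (left out, the last holds). Time passes only in rows, so rows that do not move let the fingers close. It gives the time, the measured TCP pose, the force, the opening and the grip force at its end, in the units of the state.
- sense(): the state, without advancing time (a new reading comes with each control period).
- snapshot(name): name is "scene" or "top" or "wrist"; returns (picture, depth): 384x512x3 uint8, red, green, blue; 384x512 float32, m along the optical axis (not along the pixel's ray), 0 where there is no reading.
- camera_params(name): a dict with "mtx" (3x3 intrinsics, pixels), "extrinsics" (4x4, takes a point from camera to world coordinates); the wrist camera has in their place "hand_eye" (4x4, takes a point from camera to tool coordinates, whose origin is the TCP and whose axes are the flange's). Camera axes: x right, y up, looking along -z (the intrinsics and any distortion apply to the point x, -y, -z); pixel columns grow to the right and rows downward; lengths in m; the calibration is good to about 2 mm. A picture is of the moment at which its call begins: read the wrist's pose just before it. camera_params takes no time and is no camera call.
- sign_off(): hands the job in; it is judged then, once.
The state is a dict: "t": time; "q": joint angles; "qd": joint speeds; "tau": joint torques, N m; "tcp_pos": TCP position; "tool_rot": TCP orientation; "force": force on the tool from outside, world axes, zero at the start; "ft_torque": the same for the moment, N m; "finger_gap": opening from 0.0 (shut) to 1.0 (fully open); "gripper_force": force on a finger pad.
Only numpy, scipy, OpenCV 4.12 (cv2) and the standard library are available. Lean on these libraries where they do the work, as an engineer would, in place of code of your own. Each camera call takes 0.05 s, during which the arm holds its last target. There are 200 camera calls.

## Working session

There is one attempt and no reset: what is moved stays moved. The work goes in short steps, Python scripts to look and compute and a shell command to move; the robot and the scene stay as the last step left them, time stands still between calls to the robot, and variables do not carry over. Pictures are saved under pics/ and viewed, at most 10 in all, crops included, and the job is handed in when it is done.

```bash
mkdir -p pics; ls; cat > h.py <<'E'
import numpy as np, cv2
from station import sense, snapshot, camera_params
from scipy.spatial.transform import Rotation as R
def T_wc(name):
    p=camera_params(name)
    if name!='wrist': return np.array(p['mtx']),np.array(p['extrinsics'])
    s=sense();T=np.eye(4);T[:3,:3]=R.from_quat(s['tool_rot']).as_matrix();T[:3,3]=s['tcp_pos']
    return np.array(p['mtx']),T@np.array(p['hand_eye'])
def shot(name,fn):
    K,T=T_wc(name);im,d=snapshot(name);cv2.imwrite(f'pics/{fn}.png',im[:,:,::-1]);np.savez(f'{fn}.npz',K=K,T=T,d=d,im=im)
def load(fn): return np.load(f'{fn}.npz')
def pt(z,u,v,height=None):
    K,T,d=z['K'],z['T'],z['d']
    r=T[:3,:3]@np.array([(u-K[0,2])/K[0,0],-(v-K[1,2])/K[1,1],-1]);o=T[:3,3]
    s=d[int(round(v)),int(round(u))] if height is None else (height-o[2])/r[2]
    return o+s*r
E
python3 - <<'E'
from h import *
shot('scene','scene0');shot('top','top0')
for n in('scene','top','wrist'):print(n,camera_params(n))
print(sense())
E
```

```text
pics
scene {'mtx': array([[436.95635212,   0.        , 258.36585201],
       [  0.        , 436.95635212, 195.64667422],
       [  0.        ,   0.        ,   1.        ]]), 'extrinsics': array([[ 0.67930011, -0.54143639,  0.49537663,  1.03794739],
       [ 0.73383773,  0.50649457, -0.452709  , -0.46846404],
       [-0.00579244,  0.67105134,  0.74138826,  0.79669037],
       [ 0.        ,  0.        ,  0.        ,  1.        ]])}
top {'mtx': array([[368.39308345,   0.        , 256.00677342],
       [  0.        , 368.39308345, 189.88183196],
       [  0.        ,   0.        ,   1.        ]]), 'extrinsics': array([[-0.02146767,  0.98428776, -0.17526193,  0.38904338],
       [-0.99968265, -0.01882218,  0.01674301, -0.00173781],
       [ 0.01318112,  0.17556574,  0.98437946,  1.00162819],
       [ 0.        ,  0.        ,  0.        ,  1.        ]])}
wrist {'mtx': array([[320.26096899,   0.        , 255.49673283],
       [  0.        , 320.26096899, 191.95786653],
       [  0.        ,   0.        ,   1.        ]]), 'hand_eye': array([[-4.02404562e-04,  9.61030169e-01,  2.76443218e-01,
[... 258 characters left out ...]
       1.00000000e+00]])}
{'t': 0.1, 'q': array([ 1.07850425e+00,  5.28386253e-01,  1.43379351e+00, -1.47049667e-05,
        1.18142160e+00, -1.78533704e-01]), 'qd': array([-0.00094095, -0.00303651, -0.00462194,  0.00214293,  0.00124596,
        0.00048725]), 'tau': array([-2.95948848e-04, -4.43305063e+01, -1.78586662e+01, -2.85693377e-04,
        3.88385874e-03,  2.51932636e-05]), 'tcp_pos': array([0.19257591, 0.59389739, 0.23041732]), 'tool_rot': array([ 1.56233640e-01,  9.87719617e-01, -9.50621431e-04, -3.24170950e-04]), 'force': array([ 0.03116643,  0.37681372, -0.80555088]), 'ft_torque': array([0.03953993, 0.05121604, 0.0301233 ]), 'gripper_force': 0.0, 'finger_gap': 0.9949189728330219}
```

View pics/top0.png

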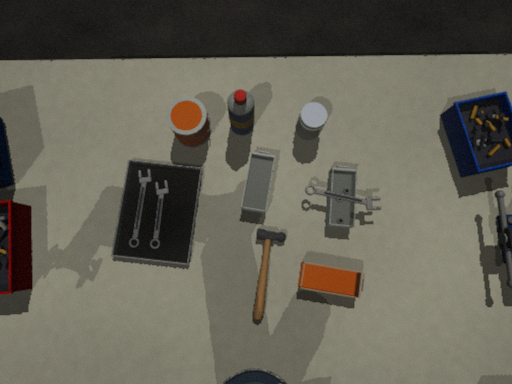

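View pics/scene0.png

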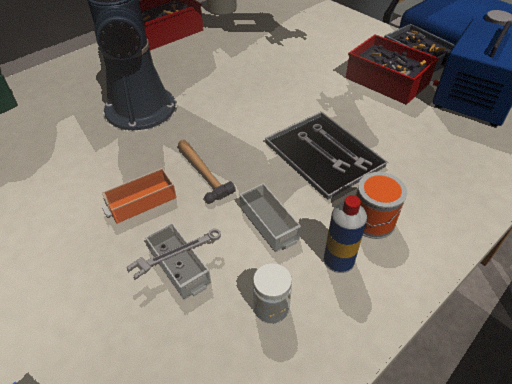

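Top: the tray is at about (160,212), with its jaws pointing up (world +x) and the free strip on the right at about x=180. The stray spanner runs from its ring (310,190) to its jaws (372,203), across the drawer at (341,197). Enlarging for details.

```bash
python3 - <<'E'
from h import *
a=load('top0')['im'][:,:,::-1];b=load('scene0')['im'][:,:,::-1]
c1=cv2.resize(a[155:240,295:390],(475,425),interpolation=cv2.INTER_CUBIC)
c2=cv2.resize(a[150:275,105:210],(325,387),interpolation=cv2.INTER_CUBIC)
out=np.zeros((425,800,3),np.uint8);out[:,:475]=c1;out[:387,475:]=c2
cv2.imwrite('pics/crop1.png',out)
c3=cv2.resize(b[215:305,120:230],(770,560)[:2] and (660,540),interpolation=cv2.INTER_CUBIC);cv2.imwrite('pics/crop2.png',c3)
z=load('top0')
for n,u,v,h in [('ring',310.5,190,.0515),('jaw',372,203,.0515),('shank',341,197,.0515),('traytl',128,162,.016),('traytr',202,166,.016),('traybl',114,261,.016),('traybr',189,265,.016),('drw_t',343,168,.048),('drw_b',341,226,.048)]:
    print(n,pt(z,u,v).round(3),pt(z,u,v,h).round(3))
E
```

```text
ring [ 0.564 -0.169  0.   ] [ 0.555 -0.161  0.051]
jaw [ 0.517 -0.319  0.055] [ 0.518 -0.32   0.051]
shank [ 0.535 -0.24   0.053] [ 0.535 -0.24   0.051]
traytl [0.647 0.329 0.022] [0.649 0.331 0.016]
traytr [ 0.638  0.131 -0.002] [0.634 0.128 0.016]
traybl [ 0.383  0.363 -0.001] [0.383 0.357 0.016]
traybr [0.368 0.163 0.001] [0.368 0.161 0.016]
drw_t [ 0.614 -0.251  0.048] [ 0.614 -0.251  0.048]
drw_b [ 0.462 -0.244  0.018] [ 0.46  -0.236  0.048]
```

View pics/crop1.png

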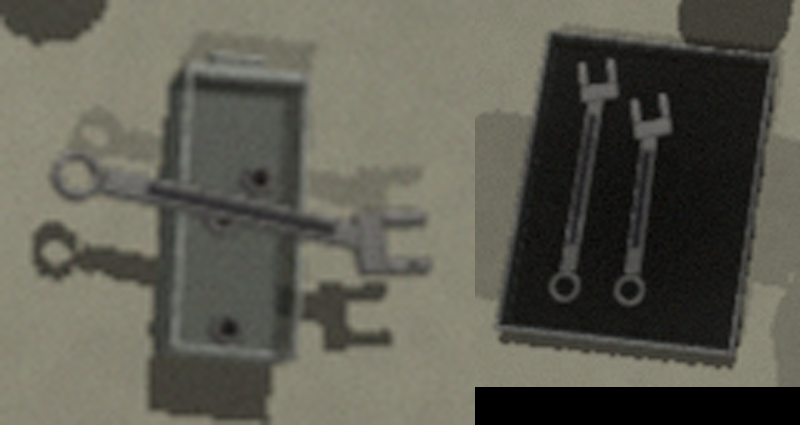

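View pics/crop2.png

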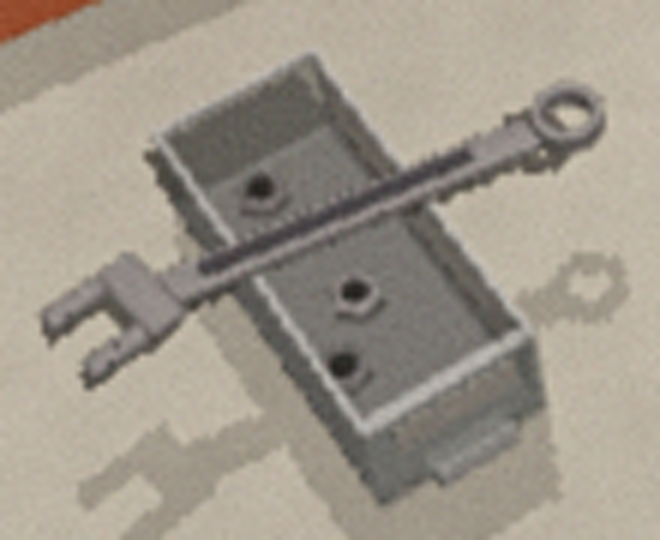

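Crop: the pull is at the top, so drawer +x points to world -x. The front left corner is therefore at the upper right of the top view, near (355,170). Spanner shank runs from (315,191.6) to (363,201), with the jaws to world -y. Working out the first move.

```bash
cat >> h.py <<'E'
def to(p,yaw=None):
    """print turn units needed then shifts in tool axes (units) after the turn"""
    s=sense();M=R.from_quat(s['tool_rot']).as_matrix();y0=np.degrees(np.arctan2(M[1,0],M[0,0]))
    print('t',round(s['t'],2),'tcp',s['tcp_pos'].round(4),'yaw',round(y0,2),'tz',M[:,2].round(3),'F',s['force'].round(1),'gap',round(s['finger_gap']*85.4,1),'gf',round(s['gripper_force'],1),'q',s['q'].round(2))
    if p is None:return
    t=0 if yaw is None else -((yaw-y0+180)%360-180)
    M2=M@R.from_euler('z',t,degrees=True).as_matrix()
    print('turn',round(t/6,2),'shift',(M2.T@(np.array(p)-s['tcp_pos'])/.025).round(2))
E
python3 - <<'E'
from h import *
z=load('top0')
P=lambda a,h:pt(z,*a,h)
a,b=P((315,191.6),.055),P((363,201),.055);d=a-b;ang=np.degrees(np.arctan2(d[1],d[0]))
e1,e2=P((305.3,189.5),.055),P((381,203.8),.055)
print('shank',a,b,'yaw(ring dir)',ang,'len',np.linalg.norm(e1-e2),'mid',(e1+e2)/2)
q=lambda u,v:(105+(u-475)/3.095,150+v/3.096)
c=[P(q(*k),.016) for k in((550,33),(775,55),(735,352),(500,327))]
for i in range(4):
    d=c[(i+1)%4]-c[i];print('edge',np.linalg.norm(d).round(3),np.degrees(np.arctan2(d[1],d[0])).round(1))
print('tray',np.mean(c,0))
for n,r,j in(('a',(565,286),(598,85)),('b',(629,290),(651,120))):
    r,j=P(q(*r),.01),P(q(*j),.01);d=j-r;print(n,r.round(3),j.round(3),np.degrees(np.arctan2(d[1],d[0])))
m=(e1+e2)/2;to([m[0]-.03,m[1],.2],ang)
E
```

```text
shank [ 0.55007476 -0.17192412  0.055     ] [ 0.52282159 -0.29605824  0.055     ] yaw(ring dir) 77.61738634062905 len 0.20017456975846146 mid [ 0.53533797 -0.24468105  0.055     ]
edge 0.201 -96.8
edge 0.259 172.8
edge 0.2 82.8
edge 0.258 -7.2
tray [0.5124793  0.24424011 0.016     ]
a [0.43  0.308 0.01 ] [0.606 0.285 0.01 ] -7.349981065371179
b [0.426 0.253 0.01 ] [0.574 0.238 0.01 ] -5.930151533113219
t 0.1 tcp [0.1926 0.5939 0.2304] yaw 162.02 tz [-0.001 -0.002 -1.   ] F [ 0.   0.4 -0.8] gap 85.0 gf 0.0 q [ 1.08  0.53  1.43 -0.    1.18 -0.18]
turn 14.07 shift [-30.08  19.41   1.26]
```

```bash
python3 -m handwheel '[[[0,0,0,1],[0,0,0,1],[0,0,0,1],[0,0,0,1],[0,0,0,1],[0,0,0,1],[0,0,0,1],[0,0,0,1],[0,0,0,1],[0,0,0,1],[0,0,0,1],[0,0,0,1],[0,0,0,1],[0,0,0,1],[-0.5,0.3,0,0],[-1,0.66,0,0],[-1,0.66,0,0],[-1,0.66,0,0],[-1,0.66,0,0],[-1,0.66,0,0]]]' 45 60
python3 -m handwheel '[[[-1,0.66,0,0],[-1,0.66,0,0],[-1,0.66,0,0],[-1,0.66,0,0],[-1,0.66,0,0],[-1,0.66,0,0],[-1,0.66,0,0],[-1,0.66,0,0],[-1,0.66,0,0],[-1,0.66,0,0],[-1,0.66,0,0],[-1,0.66,0,0],[-1,0.66,0,0],[-1,0.66,0,0],[-1,0.66,0,0],[-1,0.66,0,0],[-1,0.66,0,0],[-1,0.66,0,0],[-1,0.66,0,0],[-1,0.66,0,0]]]'
python3 - <<'E'
from h import *
to([.5353,-.2447,.15],77.6)
E
```

```text
t: 2.6
tcp_pos: [0.2525, 0.4392, 0.2311]
tool_rot: [0.776, 0.63, -0.0, 0.0]
force: [0.3, 0.1, -0.4]
finger_gap: 0.528
gripper_force: 0.0
t: 5.1
tcp_pos: [0.4705, -0.1174, 0.2312]
tool_rot: [0.777, 0.63, -0.0, -0.0]
force: [0.5, 0.6, -0.5]
finger_gap: 0.525
gripper_force: 0.0
t 5.1 tcp [ 0.4705 -0.1174  0.2312] yaw 78.11 tz [-0.001  0.    -1.   ] F [ 0.5  0.6 -0.5] gap 44.8 gf 0.0 q [-0.48  0.34  1.77 -0.    1.03 -0.27]
turn 0.08 shift [-4.42  3.63  3.24]
```

```bash
python3 -m handwheel '[[[-1,0.8,0.7,0.08],[-1,0.8,0.7,0],[-1,0.8,0.7,0],[-0.8,0.7,0.6,0],[-0.5,0.4,0.4,0],[-0.12,0.13,0.14,0],[0,0,0,0]]]'
python3 - <<'E'
from h import *
shot('wrist','w1');to([.5353,-.2447,.0475],77.6)
im=load('w1')['im'][:,:,::-1];cv2.imwrite('pics/w1b.png',cv2.resize(im,(800,600)))
E
```

```text
t: 5.98
tcp_pos: [0.5359, -0.2431, 0.1503]
tool_rot: [0.78, 0.626, -0.0, -0.001]
force: [-0.8, -0.0, -0.1]
finger_gap: 0.531
gripper_force: 0.0
t 6.03 tcp [ 0.5359 -0.2429  0.1506] yaw 77.58 tz [-0.001  0.001 -1.   ] F [-0.   0.4 -0.5] gap 45.0 gf 0.0 q [-0.62  0.58  1.6   0.    0.96 -0.4 ]
turn -0.0 shift [-0.08 -0.01  4.12]
```

View pics/w1b.png

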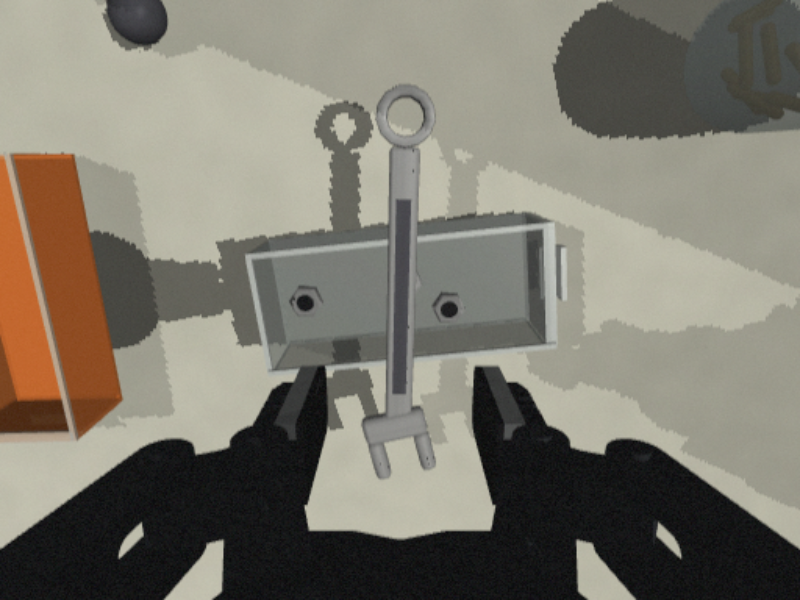

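Wrist view: the shank runs from (405,150) to (399,410), nearly parallel to tool x. The drawer rim corners are at about (248,254), (553,222), (556,345) and (270,371).

```bash
python3 - <<'E'
from h import *
z=load('w1');f=.64
P=lambda u,v,h:pt(z,u*f,v*f,h)
a,b=P(405,160,.055),P(399,400,.055);d=a-b;ang=np.degrees(np.arctan2(d[1],d[0]));print(a,b,ang)
r,j=P(406,85,.057),P(405,478,.056);print('ends',r,j,np.linalg.norm(r-j),(r+j)/2)
r=P(406,117,.057);m=r+(b-a)/np.linalg.norm(d)*.0865;print('mid from ring',m)
c=[P(*k,.048) for k in((248,254),(553,222),(556,345),(270,371))]
for i in range(4):
    d=c[(i+1)%4]-c[i];print(np.linalg.norm(d).round(3),np.degrees(np.arctan2(d[1],d[0])).round(1),c[i].round(3))
print('ctr',np.mean(c,0))
to([m[0],m[1],.0475],ang)
E
```

```text
[ 0.55330475 -0.17698845  0.055     ] [ 0.52456448 -0.29434857  0.055     ] 76.23966622728051
ends [ 0.56039146 -0.14636658  0.057     ] [ 0.51773126 -0.34046358  0.056     ] 0.19873232917306013 [ 0.53906136 -0.24341508  0.0565    ]
mid from ring [ 0.53703759 -0.24319167  0.057     ]
0.15 -6.4 [ 0.468 -0.204  0.048]
0.064 -96.2 [ 0.617 -0.221  0.048]
0.151 173.2 [ 0.61  -0.285  0.048]
0.063 83.4 [ 0.461 -0.267  0.048]
ctr [ 0.53914258 -0.24404386  0.048     ]
t 6.03 tcp [ 0.5359 -0.2429  0.1506] yaw 77.58 tz [-0.001  0.001 -1.   ] F [-0.   0.4 -0.5] gap 45.0 gf 0.0 q [-0.62  0.58  1.6   0.    0.96 -0.4 ]
turn 0.22 shift [-0.    0.05  4.12]
```

```bash
python3 -m handwheel '[[[0,0.04,0.6,0.15],[0,0,1,0],[0,0,1,0],[0,0,0.8,0],[0,0,0.5,0],[0,0,0.22,0],[0,0,0,0]]]'
python3 -m handwheel '[[[0,0,0,0],[0,0,0,0],[0,0,0,0],[0,0,0,0],[0,0,0,0],[0,0,0,0]]]' 0 70
python3 - <<'E'
from h import *
to(None)
E
```

```text
t: 6.9
tcp_pos: [0.5375, -0.2438, 0.0473]
tool_rot: [0.785, 0.62, -0.0, -0.0]
force: [-0.5, 0.5, 0.2]
finger_gap: 0.524
gripper_force: 0.0
t: 7.65
tcp_pos: [0.5378, -0.2442, 0.0482]
tool_rot: [0.785, 0.62, 0.0, 0.001]
force: [-0.8, 1.1, 5.3]
finger_gap: 0.132
gripper_force: 68.7
t 7.65 tcp [ 0.5378 -0.2442  0.0482] yaw 76.64 tz [ 0.001 -0.001 -1.   ] F [-0.8  1.1  5.3] gap 11.3 gf 68.7 q [-0.62  0.74  1.65 -0.    0.75 -0.38]
```

```bash
python3 -m handwheel '[[[0,0,-0.2,0],[0,0,-0.4,0],[0,0,-0.6,0],[0,0,-0.8,0],[0,0,-0.8,0],[0,0,-0.8,0],[0,0,-0.6,0],[0,0,-0.3,0],[0,0,0,0]]]'
python3 - <<'E'
from h import *
shot('wrist','w2');shot('scene','s2');shot('top','t2');to([.506,.192,.14],173)
w=load('w2')['im'][:,:,::-1];s=load('s2')['im'][:,:,::-1]
o=np.zeros((384,800,3),np.uint8);o[:300,:400]=cv2.resize(w,(400,300));o[:,400:]=cv2.resize(s[170:310,90:236],(400,384));cv2.imwrite('pics/c2.png',o)
E
```

```text
t: 8.78
tcp_pos: [0.5375, -0.244, 0.1603]
tool_rot: [0.785, 0.62, 0.0, 0.0]
force: [0.4, -0.2, -1.5]
finger_gap: 0.133
gripper_force: 68.5
t 8.93 tcp [ 0.5369 -0.2436  0.159 ] yaw 76.64 tz [-0.001  0.001 -1.   ] F [ 0.6 -0.1 -1.2] gap 11.8 gf 68.5 q [-0.62  0.57  1.59 -0.    0.98 -0.38]
turn -16.06 shift [ 3.35 17.14  0.78]
```

View pics/c2.png

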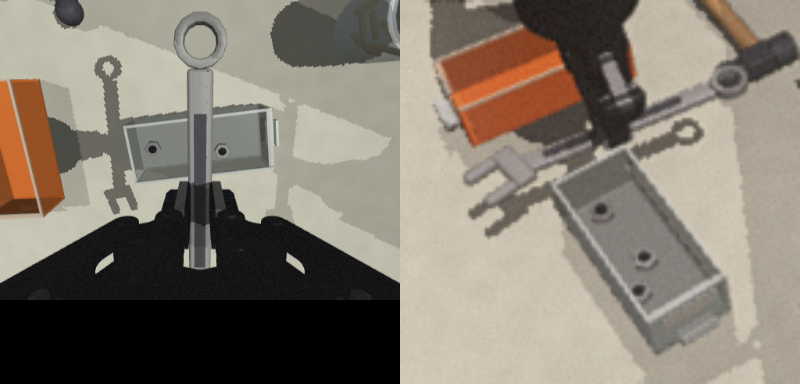

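The spanner is held flat and square. The drawer stayed put. Now turning and carrying.

```bash
python3 -m handwheel '[[[0,0,0,-0.5],[0,0,0,-1],[0,0,0,-1],[0,0,0,-1],[0,0,0,-1],[0,0,0,-1],[0,0,0,-1],[0,0,0,-1],[0,0,0,-1],[0,0,0,-1],[0,0,0,-1],[0,0,0,-1],[0,0,0,-1],[0,0,0,-1],[0,0,0,-1],[0,0,0,-1],[0,0,0,-0.55],[0,0.3,0,0],[0.1,0.6,0,0],[0.2,0.9,0,0]]]'
python3 -m handwheel '[[[0.2,1,0,0],[0.2,1,0,0],[0.2,1,0,0],[0.2,1,0,0],[0.2,1,0,0],[0.2,1,0,0],[0.2,1,0,0],[0.2,1,0,0],[0.2,1,0,0],[0.2,1,0,0],[0.2,1,0,0],[0.2,1,0,0],[0.2,1,0,0],[0.2,1,0,0],[0.15,0.8,0,0],[0.05,0.4,0,0],[0,0,0,0],[0,0,0,0]]]'
python3 - <<'E'
from h import *
shot('wrist','w3');to([.506,.192,.03],173)
w=load('w3')['im'][:,:,::-1];cv2.imwrite('pics/w3b.png',cv2.resize(w,(800,600)))
E
```

```text
t: 11.42
tcp_pos: [0.5353, -0.197, 0.1596]
tool_rot: [0.062, 0.998, 0.0, -0.0]
force: [0.7, 0.3, -1.7]
finger_gap: 0.134
gripper_force: 68.5
t: 13.68
tcp_pos: [0.5075, 0.1877, 0.1598]
tool_rot: [0.062, 0.998, -0.0, -0.0]
force: [0.2, -0.2, -1.5]
finger_gap: 0.131
gripper_force: 68.5
t 13.72 tcp [0.5077 0.1875 0.1598] yaw 172.9 tz [-0. -0. -1.] F [-0.4  0.2 -1.9] gap 11.0 gf 68.5 q [ 0.15  0.51  1.71 -0.    0.91 -1.3 ]
turn -0.02 shift [0.09 0.17 5.19]
```

View pics/w3b.png

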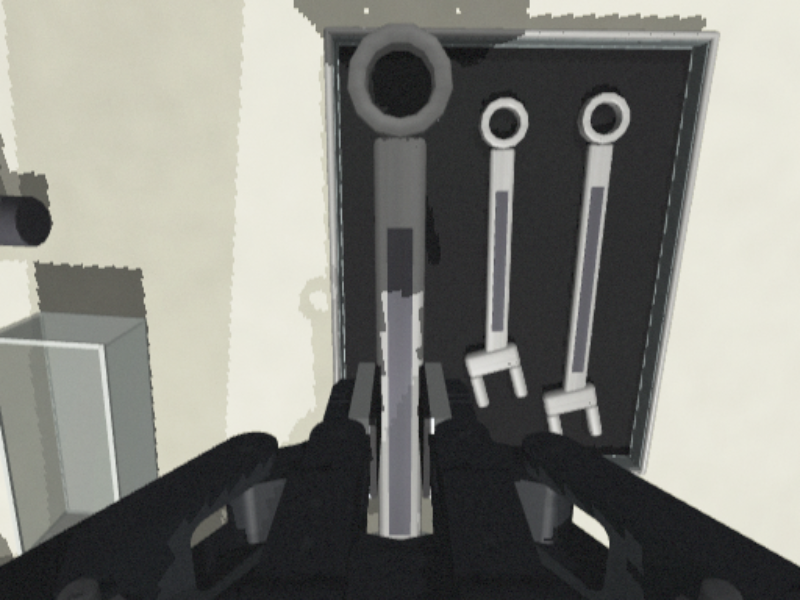

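Wrist view: the tray is below. Spanner_b runs from (505,122) to about (497,350), and spanner_a from (605,118) to about (574,390). The near rim has corners at (328,32) and (717,36). Checking yaw and position.

```bash
python3 - <<'E'
from h import *
z=load('w3');f=.64
P=lambda u,v,h:pt(z,u*f,v*f,h)
def L(n,a,b,h):
    a,b=P(*a,h),P(*b,h);d=b-a;print(n,a.round(4),b.round(4),np.linalg.norm(d).round(3),np.degrees(np.arctan2(d[1],d[0])).round(1))
L('back rim',(717,36),(328,32),.016)
L('left rim(+y)',(717,36),(644,468),.016)
L('right rim',(327,80),(336,360),.016)
L('b',(505,122),(495,345),.011)
L('a',(606,118),(574,388),.011)
L('stray ring-shank',(400,80),(403,280),.16)
E
```

```text
back rim [0.3993 0.3661 0.016 ] [0.3728 0.1673 0.016 ] 0.2 -97.6
left rim(+y) [0.3993 0.3661 0.016 ] [0.6536 0.3314 0.016 ] 0.257 -7.8
right rim [0.3952 0.1631 0.016 ] [0.5529 0.1427 0.016 ] 0.159 -7.4
b [0.4275 0.2559 0.011 ] [0.5572 0.2412 0.011 ] 0.131 -6.5
a [0.4323 0.3108 0.011 ] [0.5926 0.289  0.011 ] 0.162 -7.8
stray ring-shank [0.4192 0.1986 0.16  ] [0.4726 0.1929 0.16  ] 0.054 -6.1
```

```bash
python3 -m handwheel '[[[0.05,0.3,0.4,0.03],[0,0,0.8,0],[0,0,0.9,0],[0,0,0.9,0],[0,0,0.9,0],[0,0,0.9,0],[0,0,0.6,0],[0,0,0.3,0],[0,0,0.15,0],[0,0,0,0]]]'
python3 - <<'E'
from h import *
to([.507,.195,.0035],172.7)
E
```

```text
t: 14.98
tcp_pos: [0.5077, 0.1957, 0.0138]
tool_rot: [0.063, 0.998, 0.0, 0.0]
force: [-0.2, 0.3, -0.7]
finger_gap: 0.13
gripper_force: 68.5
t 14.97 tcp [0.5077 0.1957 0.0138] yaw 172.76 tz [ 0.001  0.    -1.   ] F [-0.2  0.3 -0.7] gap 11.1 gf 68.5 q [ 0.16  0.76  1.78 -0.    0.6  -1.28]
turn 0.01 shift [ 0.03 -0.03  0.41]
```

```bash
python3 -m handwheel '[[[0,0,0.1,0],[0,0,0.1,0],[0,0,0.08,0],[0,0,0.05,0],[0,0,0,0],[0,0,0,0]]]'
```

```text
t: 15.72
tcp_pos: [0.5075, 0.1956, 0.0053]
tool_rot: [0.063, 0.998, 0.0, 0.0]
force: [-0.3, -0.3, -1.3]
finger_gap: 0.131
gripper_force: 68.5
```

```bash
python3 -m handwheel '[[[0,0,0.05,0],[0,0,0.03,0],[0,0,0,0]]]'
```

```text
t: 16.1
tcp_pos: [0.5075, 0.1956, 0.0036]
tool_rot: [0.063, 0.998, 0.0, 0.0]
force: [-1.2, -1.9, 3.2]
finger_gap: 0.13
gripper_force: 70.7
```

Contact felt (+4.5 N). Releasing and rising.

```bash
python3 -m handwheel '[[[0,0,0,0],[0,0,0,0],[0,0,0,0]]]' 28
python3 -m handwheel '[[[0,0,-0.2,0],[0,0,-0.4,0],[0,0,-0.8,0],[0,0,-1,0],[0,0,-1,0],[0,0,-1,0],[0,0,-1,0],[0,0,-1,0],[0,0,0,0]]]'
python3 - <<'E'
from h import *
shot('wrist','w4');to([.539,-.244,.15],173.5)
w=load('w4')['im'][:,:,::-1];cv2.imwrite('pics/w4b.png',cv2.resize(w,(800,600)))
E
```

```text
t: 16.48
tcp_pos: [0.5075, 0.1956, 0.0032]
tool_rot: [0.063, 0.998, -0.0, -0.0]
force: [0.0, -0.4, 0.2]
finger_gap: 0.327
gripper_force: 0.0
t: 17.6
tcp_pos: [0.5088, 0.1959, 0.1658]
tool_rot: [0.063, 0.998, 0.001, 0.003]
force: [-0.1, 0.2, -1.0]
finger_gap: 0.329
gripper_force: 0.0
t 17.65 tcp [0.5078 0.1957 0.1644] yaw 172.76 tz [ 0.002  0.    -1.   ] F [-0.7 -1.   0.5] gap 28.1 gf 0.0 q [ 0.16  0.51  1.7   0.    0.93 -1.28]
turn -0.12 shift [ -3.23 -17.33   0.57]
```

View pics/w4b.png

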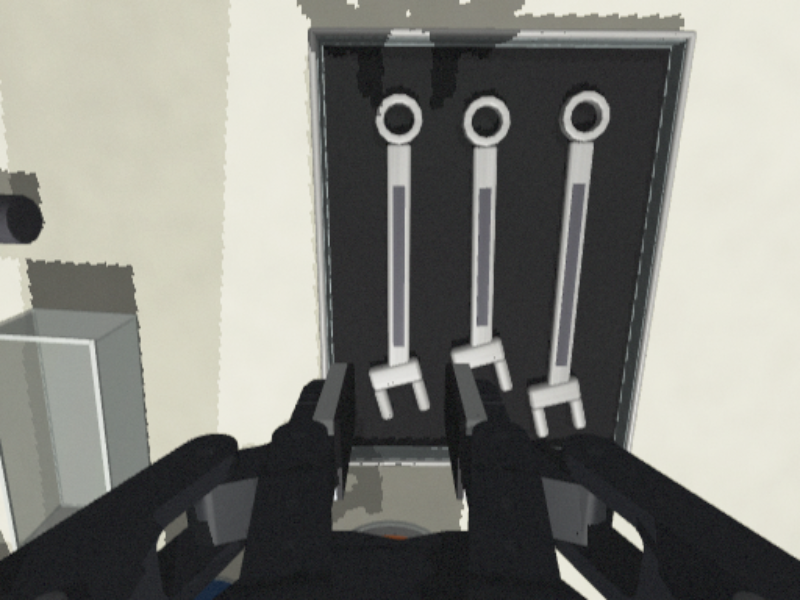

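The stray spanner lies flat in the strip, ring at (399,118) and jaws at (400,390), parallel to the others and pointing the same way. The moves only turn about tool z, so I'll use the empty transit to see what the arm does at its reach limit, since tilting the drawer needs some lever.

```bash
python3 -m handwheel '[[[0.5,-0.5,0,0],[1,-1,0,0],[1,-1,0,0],[1,-1,0,0],[1,-1,0,0],[1,-1,0,0],[1,-1,0,0],[1,-1,0,0],[1,0,0,0],[1,0,0,0],[1,0,0,0]]]' 85
python3 - <<'E'
from h import *
to(None)
E
```

```text
t: 19.02
tcp_pos: [0.2219, 0.043, 0.163]
tool_rot: [0.063, 0.998, 0.0, -0.001]
force: [0.4, 0.3, 0.4]
finger_gap: 0.993
gripper_force: 0.0
t 19.02 tcp [0.2219 0.043  0.163 ] yaw 172.74 tz [-0.002  0.001 -1.   ] F [0.4 0.3 0.4] gap 84.8 gf 0.0 q [-0.32  0.16  2.44 -0.    0.54 -1.77]
```

```bash
python3 -m handwheel '[[[1,0,0,0],[1,0,0,0],[1,0,0,0],[0,0,0,0]]]'
python3 - <<'E'
from h import *
to(None)
E
```

```text
t: 19.52
tcp_pos: [0.1787, 0.0606, 0.1953]
tool_rot: [0.063, 0.998, -0.004, -0.01]
force: [0.4, 0.5, 0.2]
finger_gap: 0.996
gripper_force: 0.0
t 19.52 tcp [0.1787 0.0606 0.1953] yaw 172.8 tz [-0.021 -0.007 -1.   ] F [0.4 0.5 0.2] gap 85.1 gf 0.0 q [-0.28 -0.02  2.44 -0.02  0.74 -1.71]
```

```bash
python3 -m handwheel '[[[-1,0,0,0],[-1,0,0,0],[-1,0,0,0],[0,0,0,0]]]'
python3 - <<'E'
from h import *
to(None)
E
```

```text
t: 20.02
tcp_pos: [0.2549, 0.0504, 0.1929]
tool_rot: [0.063, 0.998, -0.004, -0.011]
force: [-1.1, -0.1, 0.0]
finger_gap: 0.997
gripper_force: 0.0
t 20.02 tcp [0.2549 0.0504 0.1929] yaw 172.75 tz [-0.023 -0.006 -1.   ] F [-1.1 -0.1  0. ] gap 85.2 gf 0.0 q [-0.23  0.12  2.3  -0.02  0.75 -1.66]
```

Tilt gained at a limit persists in the commanded pose, so it can be ratcheted. I'll pick up the drawer first.

```bash
python3 -m handwheel '[[[-0.6,-0.6,0,0],[-1,-1,0,0],[-1,-1,0,0],[-1,-1,0,0],[-1,-1,0,0],[-1,-1,0,0],[-1,-1,0,0],[-1,-1,0.2,0],[-1,-1,0.4,0],[-1,-1,0.4,0],[-0.6,-0.6,0.3,0],[0,0,0,0]]]'
python3 - <<'E'
from h import *
to([.549,-.245,.10],173.4)
E
```

```text
t: 21.52
tcp_pos: [0.4721, -0.2344, 0.1562]
tool_rot: [0.064, 0.998, -0.003, -0.013]
force: [0.2, -0.7, -0.1]
finger_gap: 0.992
gripper_force: 0.0
t 21.52 tcp [ 0.4721 -0.2344  0.1562] yaw 172.69 tz [-0.026 -0.004 -1.   ] F [ 0.2 -0.7 -0.1] gap 84.7 gf 0.0 q [-0.66  0.51  1.74 -0.02  0.91 -2.09]
turn -0.12 shift [-3.16 -0.05  2.17]
```

```bash
python3 -m handwheel '[[[-0.8,0,0.3,-0.12],[-1,0,0.5,0],[-1,0,0.5,0],[-0.36,0,0.5,0],[0,0,0.37,0],[0,0,0,0]]]'
python3 - <<'E'
from h import *
shot('wrist','w5');to([.549,-.245,.008],173.4)
w=load('w5')['im'][:,:,::-1];cv2.imwrite('pics/w5b.png',cv2.resize(w,(800,600)))
E
```

```text
t: 22.28
tcp_pos: [0.5484, -0.2428, 0.1008]
tool_rot: [0.057, 0.998, -0.003, -0.013]
force: [-0.6, 0.2, 0.2]
finger_gap: 0.997
gripper_force: 0.0
t 22.32 tcp [ 0.5489 -0.2433  0.1015] yaw 173.46 tz [-0.025 -0.005 -1.   ] F [-0.7  0.3  0.1] gap 85.1 gf 0.0 q [-0.59  0.67  1.59 -0.02  0.9  -2.04]
turn 0.01 shift [-0.1  -0.04  3.74]
```

View pics/w5b.png

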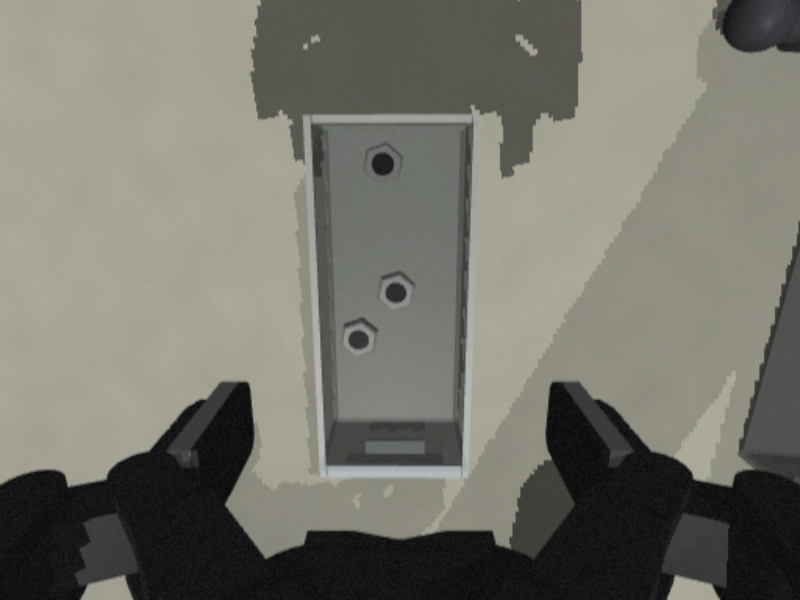

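Wrist view: the drawer is between the open fingers, with its centre about 2 mm to tool -y and yaw within 1°. Nuts are at (382,162), (396,291) and (359,337). Descending and gripping.

```bash
python3 -m handwheel '[[[0,-0.08,0.5,-0.12],[-0.02,0,0.8,0],[-0.02,0,0.8,0],[-0.02,0,0.8,0],[-0.02,0,0.5,0],[0,0,0.3,0],[0,0,0,0]]]'
python3 -m handwheel '[[[0,0,0,0],[0,0,0,0],[0,0,0,0],[0,0,0,0]]]' 50 50
python3 - <<'E'
from h import *
to(None)
E
```

```text
t: 23.2
tcp_pos: [0.5499, -0.2466, 0.0089]
tool_rot: [0.051, 0.999, -0.004, -0.012]
force: [-0.5, 0.3, 0.6]
finger_gap: 0.995
gripper_force: 0.0
t: 23.7
tcp_pos: [0.5507, -0.2472, 0.0102]
tool_rot: [0.051, 0.999, -0.004, -0.01]
force: [-1.1, -0.9, 5.9]
finger_gap: 0.765
gripper_force: 56.5
t 23.7 tcp [ 0.5507 -0.2472  0.0102] yaw 174.19 tz [-0.021 -0.007 -1.   ] F [-1.1 -0.9  5.9] gap 65.4 gf 56.5 q [-0.6   0.81  1.61 -0.03  0.73 -2.05]
```

```bash
python3 -m handwheel '[[[0,0,-0.2,0],[0,0,-0.4,0],[0,0,-0.7,0],[0,0,-0.9,0],[0,0,-1,0],[0,0,-1,-0.3],[0,0,-1,-0.7],[0,0,-1,-1],[0,0,-1,-1],[0,0,-1,-1],[0,0,-0.6,-1],[0,0,-0.3,-1],[0,0,0,-1],[0,0,0,0]]]'
python3 - <<'E'
from h import *
to(None)
E
```

```text
t: 25.45
tcp_pos: [0.5551, -0.245, 0.2378]
tool_rot: [-0.31, 0.951, 0.0, -0.012]
force: [-0.5, -0.3, -0.9]
finger_gap: 0.762
gripper_force: 55.9
t 25.45 tcp [ 0.5551 -0.245   0.2378] yaw -143.86 tz [-0.022 -0.007 -1.   ] F [-0.5 -0.3 -0.9] gap 65.1 gf 55.9 q [-0.59  0.5   1.46 -0.02  1.19 -2.78]
```

Near the q6 limit now; trying the turn past it.

```bash
python3 -m handwheel '[[[0,0,0,-1],[0,0,0,-1],[0,0,0,-1],[0,0,0,-1],[0,0,0,-1]]]'
python3 - <<'E'
from h import *
to(None)
E
```

```text
t: 26.08
tcp_pos: [0.5886, -0.1559, 0.2213]
tool_rot: [-0.472, 0.878, -0.045, -0.067]
force: [0.4, 0.0, -1.6]
finger_gap: 0.764
gripper_force: 55.8
t 26.07 tcp [ 0.5886 -0.1559  0.2213] yaw -123.51 tz [-0.074 -0.142 -0.987] F [ 0.4  0.  -1.6] gap 65.3 gf 55.8 q [-0.36  0.54  1.46 -0.17  1.17 -2.85]
```

9° of tilt gained in five rows; carrying on with a little drift compensation.

```bash
cat >> h.py <<'E'
def g():
    s=sense();M=R.from_quat(s['tool_rot']).as_matrix();gt=M.T@[0,0,-1]
    f=-gt[0];l=-gt[1];tilt=np.degrees(np.arccos(gt[2]))
    # drawer points in tool coordinates: front=-x, left=-y ; TCP 8 mm above underside, 10 mm ahead of centre
    pts={(a,b):(s['tcp_pos']+M@[-a*.075+.011,-b*.033,.009])[2] for a in(1,-1) for b in(1,-1)}
    print('tilt',tilt.round(1),'downhill angle from front to left',np.degrees(np.arctan2(l,f)).round(0),'corner z FL,FR,BL,BR',[round(pts[k],3) for k in((1,1),(1,-1),(-1,1),(-1,-1))])
E
python3 -m handwheel '[[[0.4,0,-0.2,-1],[0.4,0,-0.2,-1],[0.4,0,-0.2,-1],[0.4,0,-0.2,-1],[0.4,0,-0.2,-1]]]'
python3 - <<'E'
from h import *
to(None);g()
E
```

```text
t: 26.7
tcp_pos: [0.5655, -0.0814, 0.2051]
tool_rot: [-0.6, 0.781, -0.109, -0.134]
force: [-0.7, -0.4, -0.4]
finger_gap: 0.764
gripper_force: 55.8
t 26.7 tcp [ 0.5655 -0.0814  0.2051] yaw -105.05 tz [-0.078 -0.331 -0.941] F [-0.7 -0.4 -0.4] gap 65.2 gf 55.8 q [-0.16  0.53  1.57 -0.39  1.1  -2.85]
tilt 19.9 downhill angle from front to left -2.0 corner z FL,FR,BL,BR [np.float64(0.175), np.float64(0.175), np.float64(0.226), np.float64(0.225)]
```

```bash
python3 -m handwheel '[[[0.6,0,-0.6,-1],[0.6,0,-0.6,-1],[0.6,0,-0.6,-1],[0.6,0,-0.6,-1],[0.6,0,-0.6,-1]]]'
python3 - <<'E'
from h import *
to(None);g()
E
```

```text
t: 27.32
tcp_pos: [0.5165, -0.0256, 0.2134]
tool_rot: [0.711, -0.652, 0.174, 0.201]
force: [0.4, 0.7, -0.6]
finger_gap: 0.764
gripper_force: 55.8
t 27.32 tcp [ 0.5165 -0.0256  0.2134] yaw -83.98 tz [-0.015 -0.512 -0.859] F [ 0.4  0.7 -0.6] gap 65.2 gf 55.8 q [ 0.03  0.49  1.72 -0.62  1.06 -2.85]
tilt 30.8 downhill angle from front to left 7.0 corner z FL,FR,BL,BR [np.float64(0.171), np.float64(0.175), np.float64(0.247), np.float64(0.251)]
```

```bash
python3 -m handwheel '[[[0.4,0,-0.8,-1],[0.4,0,-0.8,-1],[0.4,0,-0.8,-1],[0,0,0,0]]]'
python3 - <<'E'
from h import *
g();to([.32,.40,.28])
E
```

```text
t: 27.82
tcp_pos: [0.4824, 0.0173, 0.2149]
tool_rot: [0.769, -0.557, 0.202, 0.239]
force: [0.5, -0.4, -1.0]
finger_gap: 0.762
gripper_force: 55.9
tilt 36.5 downhill angle from front to left 14.0 corner z FL,FR,BL,BR [np.float64(0.166), np.float64(0.175), np.float64(0.252), np.float64(0.262)]
t 27.82 tcp [0.4824 0.0173 0.2149] yaw -68.57 tz [ 0.044 -0.593 -0.804] F [ 0.5 -0.4 -1. ] gap 65.0 gf 55.9 q [ 0.17  0.48  1.8  -0.74  1.07 -2.85]
turn 0.0 shift [-12.08   2.5  -11.45]
```

36.5° of tilt, front down. I'm swinging to the left side of the bench to free q6, then turning so the left corner goes lowest.

```bash
python3 -m handwheel '[[[-0.4,0.1,-0.4,0],[-0.9,0.2,-0.85,0],[-0.9,0.2,-0.85,0],[-0.9,0.2,-0.85,0],[-0.9,0.2,-0.85,0],[-0.9,0.2,-0.85,0],[-0.9,0.2,-0.85,0],[-0.9,0.2,-0.85,0],[-0.9,0.2,-0.85,0],[-0.9,0.2,-0.85,0],[-0.9,0.2,-0.85,0],[-0.9,0.2,-0.85,0],[-0.9,0.2,-0.85,0],[-0.5,0.1,-0.5,0],[0,0,0,0]]]'
python3 - <<'E'
from h import *
g();to([.32,.40,.28])
E
```

```text
t: 29.7
tcp_pos: [0.3224, 0.3869, 0.2788]
tool_rot: [0.769, -0.557, 0.202, 0.239]
force: [0.2, -0.7, -1.9]
finger_gap: 0.761
gripper_force: 55.9
tilt 36.4 downhill angle from front to left 14.0 corner z FL,FR,BL,BR [np.float64(0.23), np.float64(0.239), np.float64(0.316), np.float64(0.326)]
t 29.7 tcp [0.3224 0.3869 0.2788] yaw -68.6 tz [ 0.045 -0.592 -0.805] F [ 0.2 -0.7 -1.9] gap 65.0 gf 55.9 q [ 0.89  0.56  1.4  -0.42  1.67 -2.5 ]
turn 0.0 shift [-0.4  -0.04 -0.35]
```

```bash
python3 -m handwheel '[[[-0.4,0,-0.2,-1],[-0.4,0,-0.2,-1],[-0.4,0.1,-0.2,-1],[-0.4,0.1,-0.2,-1],[-0.4,0.2,-0.2,-1],[-0.3,0.2,-0.2,-1],[0,0,0,-1]]]'
python3 - <<'E'
from h import *
g();to(None)
E
```

```text
t: 30.58
tcp_pos: [0.2041, 0.4421, 0.2363]
tool_rot: [0.895, -0.309, 0.149, 0.286]
force: [0.5, 0.1, -2.0]
finger_gap: 0.766
gripper_force: 55.9
tilt 37.6 downhill angle from front to left 43.0 corner z FL,FR,BL,BR [np.float64(0.187), np.float64(0.215), np.float64(0.253), np.float64(0.281)]
t 30.57 tcp [0.2041 0.4421 0.2363] yaw -31.5 tz [ 0.09  -0.604 -0.792] F [ 0.5  0.1 -2. ] gap 65.4 gf 55.9 q [ 1.12  0.62  1.43 -0.35  1.65 -2.85]
```

Tilt 37.6°, with the front left corner lowest. Pausing, then checking where the nuts are.

```bash
python3 -m handwheel '[[[0,0,0,0],[0,0,0,0],[0,0,0,0],[0,0,0,0]]]'
python3 - <<'E'
from h import *
g();to(None)
shot('wrist','w6');shot('scene','s6');shot('top','t6')
w=load('w6')['im'][:,:,::-1];s=load('s6')['im'][:,:,::-1];t=load('t6')['im'][:,:,::-1]
o=np.zeros((600,800,3),np.uint8);o[:384,:512]=w;o[384:600,:288]=cv2.resize(s,(288,216));o[384:600,290:578]=cv2.resize(t,(288,216))
cv2.imwrite('pics/c6.png',o)
E
```

```text
t: 31.08
tcp_pos: [0.2052, 0.4427, 0.2368]
tool_rot: [0.894, -0.31, 0.149, 0.286]
force: [-0.4, 0.3, -0.6]
finger_gap: 0.765
gripper_force: 55.8
tilt 37.6 downhill angle from front to left 43.0 corner z FL,FR,BL,BR [np.float64(0.187), np.float64(0.215), np.float64(0.254), np.float64(0.282)]
t 31.07 tcp [0.2052 0.4427 0.2368] yaw -31.64 tz [ 0.089 -0.603 -0.793] F [-0.4  0.3 -0.6] gap 65.3 gf 55.8 q [ 1.12  0.62  1.43 -0.35  1.66 -2.85]
```

View pics/c6.png

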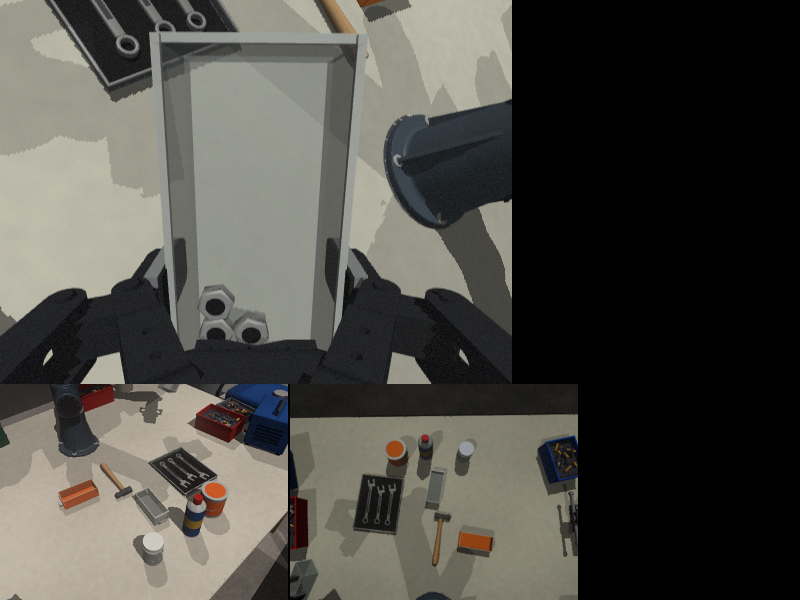

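All three nuts are clustered at (200–265, 290–340), in the front left corner. The drawer hangs free with that corner about 18 cm up, and everything else is where it was.

```bash
python3 -c "
from station import sign_off
print(sign_off())"
```

```text
the job is handed in; nothing more can be done
None
```

The job is handed in after about 31 of the 64 s: the spanner lies flat in the tray's free strip, jaws the same way as the other two, and the drawer is held still at about 38° with its front left corner lowest (about 18 cm up) and all three nuts in it.

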